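# Slide the saucepan to the other burner and hold a spring clip open over its rim

## Robot

A 7-joint arm with a two-finger parallel gripper is mounted at the origin on a cart in front of the work surface, level with it; the furniture and walls round the work are solid. World frame = base frame: x ahead of the robot, y to its left, z up, the work surface at z = 0. Lengths are in m, angles in rad, forces in N, time in s.
With the tool pointing down it reaches from about 0.4 to 0.85 m from the base axis. Payload 4.5 kg.
Tool frame: the origin (TCP) lies at the very end of the fingers, on their centre line; the grasp point (between the pads) lies tcp_to_grasp behind it (tcp_to_grasp is the distance from the TCP to the grasp point, in m); z points along the fingers, y is the line along which they close (so a half turn about z gives the same grasp; the last joint's range is limited). The gripper opens to 88 mm and grips with 3 to 60 N. Pads are 18 mm wide; open, the fingers measure 123 mm over their backs; the gripper's body (75 mm by 187 mm) begins 45 mm behind the grasp point.
Start: joints at [1.283, 0.689, -0.195, 1.565, 0.157, 0.902, -0.215], TCP at [0.198, -0.593, 0.214] pointing down, gripper open.
Joint ranges: [-3.01, 3.01], [-0.46, 2.08], [-1.47, 1.51], [0.13, 2.56], [-1, 4.14], [0.04, 2.09], [-2.66, 2.66]. Speed limits (rad/s): [2.57, 2.57, 3.14, 3.14, 3.14, 3.14, 3.14].

## Interface

Orientations are given as a unit quaternion [w, x, y, z].
In Python, from plant import observe, snapshot, camera_info, hand_in, tcp_to_grasp gives the robot as it stands.
- The arm moves only by the shell command python3 -m jog 'ROWS' [FORCE]. ROWS is JSON, one flat list of numbers, 5 for each row, row after row: the closure, from 0 (fully open) to 1 (shut), then the shift along the world's x, y, z normalised to -1 to 1, where 1 is 300 mm, then the turn about the world's z normalised to -1 to 1, where 1 is pi rad. A call has 1 to 12 rows; each row is the pose to reach, as a shift and turn from the pose commanded when the call began, turning the shorter way round; what a row does not reach only later rows make up. A row lasts 1/12 s, in which the tool goes at most 41.7 mm and 7.16 degrees, less where a joint would pass 70% of its speed; a pose out of reach is approached as far as the arm can. A call with a number of a shift or a turn outside -1 to 1 is refused whole. A call with a gripper value outside its range is refused whole. The fingers move at their own pace and stop on an object; FORCE is the grip in N (left out, the last holds). Time passes only in rows, so rows that repeat a pose let the fingers close. It gives the time, the measured TCP pose, the force, the opening and the grip force at its end, in the units of the state.
- observe(): the state, without advancing time (a new reading comes with each control period).
- snapshot(name): name is "side" or "top" or "wrist"; returns (picture, depth): 420x560x3 uint8, red, green, blue; 420x560 float32, m along the optical axis (not along the pixel's ray), 0 where there is no reading.
- camera_info(name): a dict with "fx", "fy", "cx", "cy" (pixels), "world_from_camera" (4x4, takes a point from camera to world coordinates). Camera axes: x right, y up, looking along -z (the intrinsics and any distortion apply to the point x, -y, -z); pixel columns grow to the right and rows downward; lengths in m; the calibration is good to about 2 mm. A picture is of the moment at which its call begins: read the wrist's pose just before it. camera_info takes no time and is no camera call; for the wrist camera it gives the pose at the moment of the call.
- hand_in(): hands the job in; it is judged then, once.
The state is a dict: "time_s": time; "q": joint angles; "joint_vel": joint speeds; "joint_torque": joint torques, N m; "position": TCP position; "tool_rot": TCP orientation; "force": force on the tool from outside, world axes, zero at the start; "wrist_torque": the same for the moment, N m; "width": finger opening in m; "gripper_force": force on a finger pad.
Only numpy, scipy, OpenCV 4.12 (cv2) and the standard library are available. Lean on these libraries where they do the work, as an engineer would, in place of code of your own. Each camera call takes 0.05 s, during which the arm holds its last target. There are 200 camera calls.

## Task

Slide the saucepan sideways along the grate, without lifting or tipping it, from the front burner it stands on to the middle of the other front burner. Then squeeze the handles of the steel spring clip that is parked on its little metal rest, take it off, and hold it wide open, jaws down, around the pan's rim, one jaw inside the wall and one outside, both reaching at least 1 cm below the rim and neither touching the pan, so that I can slip the thermometer in. Finish like that, still holding the clip open in the gripper, with the pan centred on its burner; leave the other things on the cooker where they are.

Things in the scene. Friction and masses are not known exactly. Their poses are not given: they have to be found in the camera images.
- pan: small orange saucepan, loose, 0.5 to 0.9 kg, flat-bottomed. Origin on its underside, NOT at the middle of the round: the round's axis is 66.7 mm along the body's +y; the handle runs along -y and its end is 141 mm from the origin (208 mm from the round's axis). z up.
- pan_foot (a point): centre of the saucepan's flat round underside (130 mm across), on the cooker grate at height 0. Axes as the pan's: handle along -y.
- pan_rim (a point): centre of the pan's round mouth, level with the rim, 72.5 mm above the underside. The wall of the top 2 cm occupies 64 to 75 mm from this axis (7 mm thick at any one height), tapering in to 130 mm diameter at the bottom; the pan is empty and hollow to 5 mm above its underside. Handle: along -y, 40 mm wide, 46 to 92 mm above the underside.
- burner_pan_centre (a point): centre of the front burner on which (within about 5 cm) the saucepan stands at the start, at grate height. The grate is flat (height 0) and slippery enough to slide on.
- burner_free_centre (a point): centre of the other, free front burner, at grate height: where the saucepan shall go, 245 mm sideways (along world y, left or right) from the first.
- clip_rest: fixed sheet-metal rest: foot 64 (x) x 84 (y) x 6 mm, origin under its middle, with an upright tab 46 mm wide (x), 3 mm thick (y), up to 33 mm above the origin, at its middle. The clip is parked on the tab.
- clip: steel spring clip, loose, 80 g, clothes-peg pattern, standing jaws down on the tab of clip_rest, 24 mm wide along x. Two mirror-image levers turn on a pin along x, 52 mm above the jaw ends. Origin: lower end of the closed jaws, midway between them (6 mm above the grate). The body is the +y lever, so it leans 0.3 rad when opened. The handles lean outwards, tops 92 mm above the jaw ends.
- clip_grip (a point): midway between the clip's handles, 82 mm above the jaw ends, axes as the clip's: squeeze here along the clip's y. Outer faces 25 mm apart at pin height, 50 mm at the top; squeezing (6 N at first, 13 N fully) spreads the jaws. At the stop the faces are parallel, 23 mm apart, tops 46 mm above the pin, jaw ends 49 mm below it. The jaws stay straight below the handles.
- jaw_a (a point): lower inner edge of the jaw on the clip's +y side, 1 mm above its end.
- jaw_b (a point): lower inner edge of the jaw on the clip's -y side, 1 mm above its end.
- clip_lever (a joint): opening angle between the clip's two levers in rad: 0 as parked on the tab (jaws 3 mm apart), 0.62 at the stop, handles fully squeezed (jaws 34 mm apart); the gap grows by about 52 mm per rad and both levers swing alike if both handles are squeezed. A spring closes it.
- moka: bystander on the cooker, leave alone: moka pot, aluminium, black handle, 92 x 146 mm, 164 mm high. Origin under its middle.
- pasta_jar: bystander on the cooker, leave alone: glass jar with red lid, 76 mm diameter, 160 mm high. Origin under its middle.
- press: bystander on the cooker, leave alone: glass coffee press with black handle, 100 x 149 mm, 220 mm high. Origin under its middle.
- tin: bystander on the cooker, leave alone: food tin, 76 mm diameter, 110 mm high. Origin under its middle.
- mug: bystander on the cooker, leave alone: white mug with handle, 89 x 121 mm, 88 mm high. Origin under its middle.
Things that resemble listed ones, but are neither listed nor needed, are in the scene too. Of the things that look like the clip, the smaller one is meant.

How it is judged:
By the outcome, as a careful person would: the job done as asked, in the order asked, and still so for the second after the job is handed in, while the arm keeps its last pose, push and grip.
It also fails if it takes over 54 s, if anything falls off the work surface, if the arm or the gripper's body presses on something with over 40 N, if the wrist force passes 120 N, or if a joint passes its speed limit or range.

## Working session

There is one attempt and no reset: what is moved stays moved. The work goes in short steps, Python scripts to look and compute and a shell command to move; the robot and the scene stay as the last step left them, time stands still between calls to the robot, and variables do not carry over. Pictures are saved under pics/ and viewed, at most 10 in all, crops included, and the job is handed in when it is done.

```bash
mkdir -p pics
cat > h.py <<'E'
import numpy as np, cv2
from plant import observe, snapshot, camera_info, tcp_to_grasp
def grab(name,fn):
    ci=camera_info(name); p,d=snapshot(name); cv2.imwrite('pics/'+fn+'.png',p[:,:,::-1]); np.savez('pics/'+fn+'.npz',p=p,d=d,**ci); return p,d,ci
def cloud(fn):
    z=np.load('pics/'+fn+'.npz'); d=z['d']; v,u=np.mgrid[0:d.shape[0],0:d.shape[1]]
    X=np.stack([(u-z['cx'])/z['fx']*d,-(v-z['cy'])/z['fy']*d,-d,np.ones_like(d)],-1)@z['world_from_camera'].T
    X[d==0]=np.nan; return X[...,:3],z['p']
E
python3 - <<'E'
from h import *
print(observe(),tcp_to_grasp)
for n in('top','side'):
    p,d,ci=grab(n,n+'0'); print(n,ci)
a=cv2.imread('pics/top0.png');b=cv2.imread('pics/side0.png')
E
```

```text
{'time_s': 0.0, 'q': array([ 1.28275985,  0.69000037, -0.19449664,  1.56632446,  0.15729543,
        0.90250506, -0.21512169]), 'joint_vel': array([-0.00030697, -0.00017346,  0.00123117, -0.00154136, -0.00144537,
       -0.00014833, -0.00068432]), 'joint_torque': array([ 4.13366270e-04, -5.27563512e+01, -1.26718361e+00, -1.53431332e+01,
       -5.27031580e-02,  6.52955277e-03,  1.64067160e-04]), 'position': array([ 0.1974219 , -0.59229106,  0.21340463]), 'tool_rot': array([-8.97817288e-04,  9.87076622e-01,  1.60246339e-01, -2.16662717e-04]), 'force': array([ 0.00071373, -0.66895496, -0.20030028]), 'wrist_torque': array([0.00336174, 0.00622488, 0.02259016]), 'gripper_force': 0.0, 'width': 0.08842473546437653} 0.0187
top {'fx': 408.34442853805984, 'fy': 408.34442853805984, 'cx': 280.3168952135577, 'cy': 207.64569919267345, 'world_from_camera': array([[-0.00316763,  0.99963086, -0.02698364,  0.53524566],
       [-0.99978157, -0.00372325, -0.02056579, -0.03781854],
       [-0.02065866,  0.0269126 ,  0.9994243 ,  0.92531567],
       [ 0.        ,  0.        ,  0.        ,  1.        ]])}
side {'fx': 482.7911535947636, 'fy': 482.7911535947636, 'cx': 287.0853090500795, 'cy': 210.98433727760667, 'world_from_camera': array([[-0.88148926,  0.23101498, -0.41183585,  0.13640671],
       [-0.47199762, -0.45684702,  0.75399538,  0.78257449],
       [-0.01396175,  0.85902437,  0.51174427,  0.64190651],
       [ 0.        ,  0.        ,  0.        ,  1.        ]])}
```

View pics/top0.png

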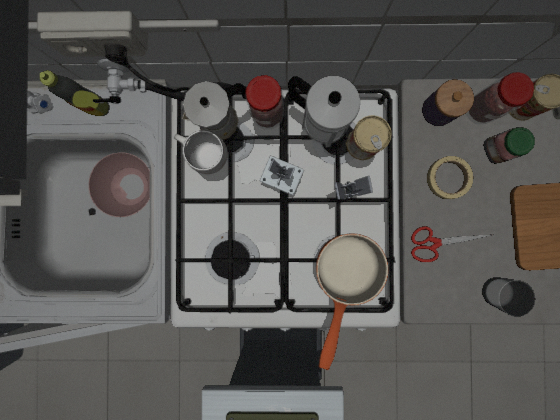

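View pics/side0.png

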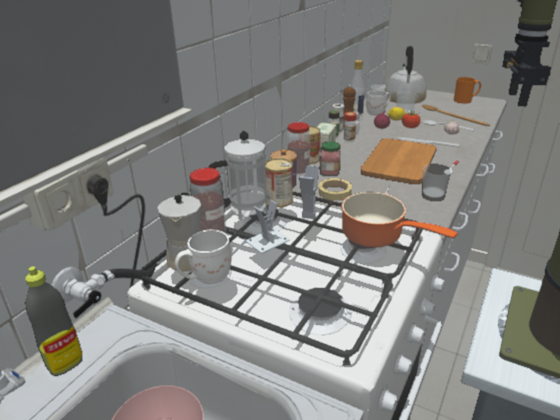

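The top view shows the pan with its round at about (350,268) and the handle end at (325,365). The clip is on its rest at (283,175), a larger decoy is at (354,187), and the free burner is at (231,258). The side view agrees.

Run:
```python
from h import *
X,p=cloud('top0')
def at(u,v,z):
    c=np.load('pics/top0.npz'); W=c['world_from_camera']; r=W[:3,:3]@np.array([(u-c['cx'])/c['fx'],-(v-c['cy'])/c['fy'],-1]); o=W[:3,3]; return o+r*(z-o[2])/r[2]
print('free burner',at(231,258,0),'grate',np.nanmedian(X[150:240,170:230,2]))
m=(np.abs(X[...,2]-.0715)<.006); m[:225]=0;m[315:]=0;m[:,:300]=0;m[:,400:]=0
# rim: fit circle
P=X[m]; 
P=P[np.hypot(P[:,0]-np.median(P[:,0]),P[:,1]-np.median(P[:,1]))<.095]
from scipy.optimize import least_squares
f=least_squares(lambda q:np.hypot(P[:,0]-q[0],P[:,1]-q[1])-q[2],[*P.mean(0)[:2],.07],loss='soft_l1',f_scale=.002); print('rim',f.x,len(P),P[:,2].mean())
for uv in[(325,365),(340,310),(333,335)]: print('handle',X[uv[1],uv[0]])
# handle pts
h=X[310:372,310:350].reshape(-1,3); h=h[(h[:,2]>.04)&(h[:,2]<.1)]; c=h.mean(0); _,_,V=np.linalg.svd(h[:,:2]-c[:2]); print('handle mean',c,V[0],h.min(0),h.max(0))
# clip
r=X[155:197,258:308]; 
for lo,hi in((.003,.012),(.03,.06),(.06,.08),(.08,.11)):
    k=r[(r[...,2]>lo)&(r[...,2]<hi)]; 
    if len(k): print(lo,len(k),np.median(k,0),k.min(0),k.max(0), cv2.minAreaRect((k[:,:2]*1000).astype(np.float32)))
for n,(u0,u1,v0,v1),b in(('heights',(170,400,75,215),0),):
    pass
for n,u,v in(('moka',205,102),('jar',264,90),('press',333,96),('tin',371,132),('mug',203,150),('clip2',354,187)):
    print(n,X[v,u])
a=cv2.resize(p[145:205,250:320,::-1],None,fx=8,fy=8,interpolation=cv2.INTER_CUBIC)
s=cv2.imread('pics/side0.png')[165:260,225:335]; s=cv2.resize(s,None,fx=5,fy=5,interpolation=cv2.INTER_CUBIC)[:480]
cv2.imwrite('pics/crop1.png',cv2.resize(np.hstack([a,s]),(800,int(480*800/(a.shape[1]+s.shape[1])))))
```

```text
free burner [0.44652843 0.09333216 0.        ] grate -0.04100639523378102
rim [ 0.42937699 -0.16749687  0.07186341] 519 0.07142085816642185
handle [ 0.23940908 -0.10992848  0.09031845]
handle [ 0.3459945  -0.14309247  0.07284629]
handle [ 0.29789395 -0.12708768  0.08433142]
handle mean [ 0.28691213 -0.12310985  0.08499231] [-0.95378434  0.30049198] [ 0.23083744 -0.15203016  0.0675968 ] [ 0.34619789 -0.09778164  0.09476428]
0.003 738 [ 0.62675602 -0.0251294   0.00673766] [ 0.58635136 -0.07035817  0.00302702] [0.67704518 0.02690831 0.01185274] ((634.205078125, -21.631103515625), (83.88097381591797, 86.96354675292969), 66.64381408691406)
0.03 54 [ 0.63655172 -0.01919116  0.04447015] [ 0.61361922 -0.03231269  0.03012491] [ 0.65506367 -0.01227907  0.05996857] ((634.3029174804688, -22.54632568359375), (19.380722045898438, 41.920143127441406), 88.41268157958984)
0.06 110 [ 0.63722484 -0.02175483  0.06588942] [ 0.6202156  -0.04079385  0.06013262] [ 0.65368798 -0.00537088  0.07988088] ((636.8958129882812, -22.88549041748047), (31.047286987304688, 22.99578094482422), 65.6222152709961)
0.08 110
[... 158 characters left out ...]
20894622802734, 23.174514770507812), 66.47872924804688)
moka [0.75618133 0.1196728  0.16208609]
jar [0.77857574 0.00808407 0.16017334]
press [ 0.74743415 -0.11525492  0.22147651]
tin [ 0.70840634 -0.20335461  0.10723734]
mug [0.69127765 0.15580211 0.00807513]
clip2 [ 0.60135074 -0.17528659  0.06474417]Traceback (most recent call last):
  File "<stdin>", line 26, in <module>
    return _nx.concatenate(arrs, 1, dtype=dtype, casting=casting)
           ~~~~~~~~~~~~~~~^^^^^^^^^^^^^^^^^^^^^^^^^^^^^^^^^^^^^^^
ValueError: all the input array dimensions except for the concatenation axis must match exactly, but along dimension 0, the array at index 0 has size 480 and the array at index 1 has size 475
```

```bash
python3 - <<'E'
from h import *
p=cv2.imread('pics/top0.png')
a=cv2.resize(p[145:205,250:320],(560,480),interpolation=cv2.INTER_CUBIC)
b=cv2.resize(p[225:295,195:270],(240,224),interpolation=cv2.INTER_CUBIC)
c=np.zeros((480,800,3),np.uint8); c[:,:560]=a; c[:224,560:]=b
s=cv2.imread('pics/side0.png')[180:260,235:315]; c[240:480,560:]=cv2.resize(s,(240,240),interpolation=cv2.INTER_CUBIC)
cv2.imwrite('pics/crop1.png',c)
X,_=cloud('top0'); print(X[258,231],X[258,215],X[240,231],X[258,200])
E
python3 -m jog '[0.43,0.06,0.12,0,0.04, 0.43,0.13,0.24,0,0.08, 0.43,0.19,0.36,0,0.12, 0.43,0.26,0.48,0,0.16, 0.43,0.32,0.60,0,0.2, 0.43,0.387,0.708,0,0.24, 0.43,0.387,0.708,0,0.28, 0.43,0.387,0.708,0,0.32, 0.43,0.387,0.708,0,0.36, 0.43,0.387,0.708,0,0.398, 0.43,0.387,0.708,0,0.398]' 20
```

```text
[ 0.44636696  0.09357087 -0.00168412] [0.44673059 0.12940651 0.00166033] [ 4.87210228e-01  9.34025639e-02 -4.70399095e-04] [ 0.44635663  0.16444305 -0.00266507]
time_s: 1.02
position: [0.3135, -0.3803, 0.2139]
tool_rot: [-0.0, 0.706, 0.709, 0.0]
force: [0.7, -0.0, -0.7]
width: 0.0503
gripper_force: 0.0
```

View pics/crop1.png

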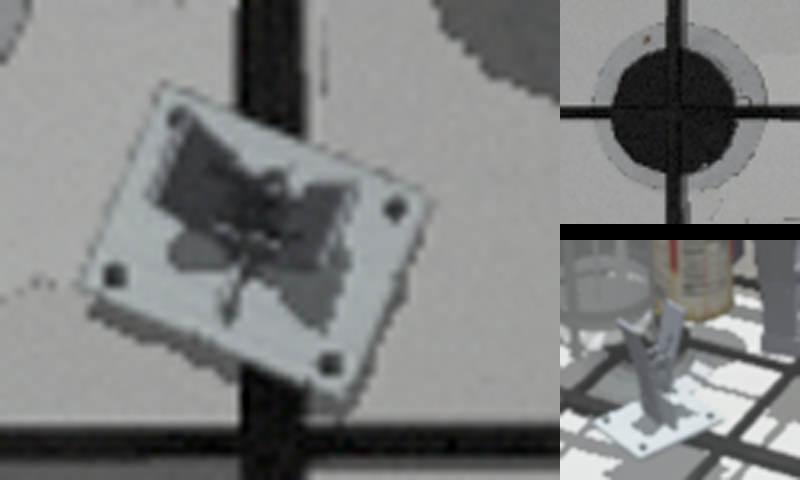

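The free burner's cap and bar crossing are at about (231,260), which puts its centre near (0.4425, 0.0935). The clip's handles lie along about 66°. Next I put the part-open fingers inside the pan.

```bash
python3 -m jog '[0.43,0.06,0.12,0,0, 0.43,0.13,0.24,0,0, 0.43,0.19,0.36,0,0, 0.43,0.26,0.48,0,0, 0.43,0.32,0.60,0,0, 0.43,0.386,0.743,0,0, 0.43,0.386,0.743,-0.1,0, 0.43,0.386,0.743,-0.2,0, 0.43,0.386,0.743,-0.3,0, 0.43,0.386,0.743,-0.37,0, 0.43,0.386,0.743,-0.37,0]'
python3 - <<'E'
from h import *
grab('side','side1')
E
```

```text
time_s: 1.93
position: [0.4273, -0.1569, 0.1002]
tool_rot: [-0.003, 0.707, 0.707, -0.002]
force: [-0.6, -0.5, -0.1]
width: 0.0504
gripper_force: 0.0
```

View pics/side1.png

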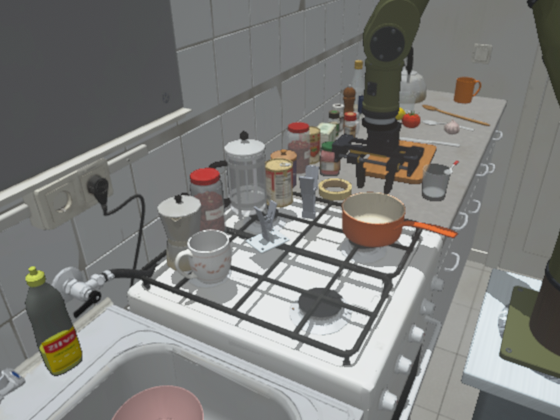

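The fingers hang above the pan's mouth, around (378,170). Now I go down into it and ease forward to the wall.

```bash
python3 -m jog '[0.43,0,0,-0.08,0, 0.43,0,0,-0.16,0, 0.43,0,0,-0.227,0, 0.43,0,0,-0.227,0, 0.43,0,0.02,-0.227,0, 0.43,0,0.04,-0.227,0, 0.43,0,0.06,-0.227,0, 0.43,0,0.08,-0.227,0, 0.43,0,0.1,-0.227,0, 0.43,0,0.12,-0.227,0]'
python3 - <<'E'
from h import *
print(observe()['force']); p,d,c=grab('top','top1')
E
```

```text
time_s: 2.82
position: [0.4297, -0.1218, 0.0358]
tool_rot: [0.001, 0.707, 0.707, -0.0]
force: [-1.7, -7.6, 0.9]
width: 0.0502
gripper_force: 3.6
[-1.68712838 -7.57346094  0.88463487]
```

View pics/top1.png

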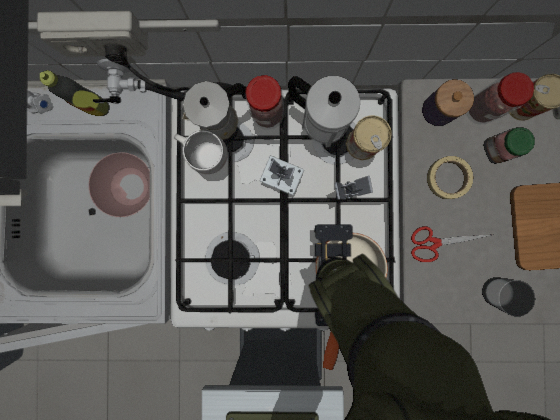

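The gripper is inside the pan against its +y wall, with 7.6 N of contact. Sliding now.

```bash
python3 -m jog '[0.43,0.001,0.015,0,0, 0.43,0.003,0.045,0,0, 0.43,0.005,0.08,0,0, 0.43,0.007,0.12,0,0, 0.43,0.01,0.16,0,0, 0.43,0.012,0.2,0,0, 0.43,0.014,0.24,0,0, 0.43,0.016,0.28,0,0, 0.43,0.018,0.32,0,0, 0.43,0.02,0.35,0,0, 0.43,0.021,0.37,0,0, 0.43,0.022,0.38,0,0]'
python3 - <<'E'
from h import *
p,d,c=grab('side','side2'); p,d,c=grab('top','top2')
X,_=cloud('top2')
cv2.imwrite('pics/c2.png',np.hstack([cv2.imread('pics/side2.png')[150:330,200:480],cv2.imread('pics/top2.png')[200:380,170:410]]))
E
```

```text
time_s: 3.87
position: [0.4358, -0.0074, 0.0351]
tool_rot: [0.0, 0.706, 0.708, -0.001]
force: [-0.5, -5.1, 1.2]
width: 0.0499
gripper_force: 2.4
```

View pics/c2.png

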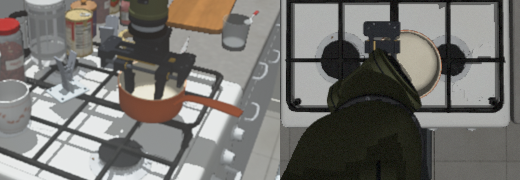

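The pan slides upright with the gripper and is about halfway. I continue to just short of the goal, then measure.

```bash
python3 -m jog '[0.43,0.002,0.03,0,0, 0.43,0.004,0.07,0,0, 0.43,0.006,0.11,0,0, 0.43,0.008,0.16,0,0, 0.43,0.01,0.21,0,0, 0.43,0.012,0.26,0,0, 0.43,0.014,0.31,0,0, 0.43,0.016,0.36,0,0, 0.43,0.018,0.4,0,0, 0.43,0.02,0.43,0,0, 0.43,0.021,0.45,0,0, 0.43,0.022,0.46,0,0]'
cat >> h.py <<'E'
from scipy.optimize import least_squares
def rim(fns,c0):
    out=[]
    P=[]
    for fn in fns:
        X,p=cloud(fn); hsv=cv2.cvtColor(p,cv2.COLOR_RGB2HSV)
        m=(np.abs(X[...,2]-.0715)<.005)&(np.abs(np.hypot(X[...,0]-c0[0],X[...,1]-c0[1])-.072)<.02)&(hsv[...,1]>40)&((hsv[...,0]<25)|(hsv[...,0]>170))
        P.append(X[m])
        if m.sum()>30:
            Q=X[m]; f=least_squares(lambda q:np.hypot(Q[:,0]-q[0],Q[:,1]-q[1])-.072,c0,loss='soft_l1',f_scale=.002); out.append((fn,f.x,len(Q),Q[:,2].mean(),np.abs(f.fun).mean()))
    return out
E
python3 - <<'E'
from h import *
print(rim(['top0'],[.4294,-.1675]))
grab('side','side3'); grab('top','top3')
print(rim(['side0'],[.4294,-.1675]),rim(['side3','top3'],[.441,.085]))
E
```

```text
time_s: 4.97
position: [0.4426, 0.1307, 0.0351]
tool_rot: [-0.0, 0.706, 0.708, -0.0]
force: [-0.9, -4.4, 2.1]
width: 0.0503
gripper_force: 2.5
[('top0', array([ 0.42978173, -0.16788186]), 390, np.float64(0.07206277663946498), np.float64(0.0029720931955318185))]
[('side0', array([ 0.42545361, -0.16782209]), 291, np.float64(0.06977586519261818), np.float64(0.0015447525939666978))] [('side3', array([0.44017592, 0.08680816]), 246, np.float64(0.07037325908891719), np.float64(0.002056707250872097)), ('top3', array([0.43847863, 0.09651264]), 128, np.float64(0.07187274503986929), np.float64(0.006697883849042458))]
```

```bash
python3 -m jog '[0.43,0,0.01,0,0, 0.43,0,0.02,0,0, 0.43,0,0.024,0,0, 0.43,0,0.024,0,0, 0.43,0,0,0,0, 0.43,0,-0.04,0,0, 0.43,0,-0.1,0.02,0, 0.43,0,-0.11,0.12,0, 0.43,0,-0.11,0.25,0, 0.43,0,-0.11,0.38,0, 0.43,0,-0.11,0.5,0, 0.43,0,-0.11,0.6,0]'
python3 -m jog '[0,0.12,-0.06,0.08,0.04, 0,0.24,-0.13,0.1,0.08, 0,0.36,-0.2,0.1,0.12, 0,0.45,-0.3,0.1,0.16, 0,0.5,-0.36,0.1,0.2, 0,0.5,-0.36,0.1,0.24, 0,0.5,-0.36,0.1,0.28, 0,0.5,-0.36,0.1,0.32, 0,0.5,-0.36,0.1,0.36, 0,0.5,-0.36,0.1,0.369, 0,0.5,-0.36,0.1,0.369]'
python3 - <<'E'
from h import *
grab('side','side4'); grab('top','top4');grab('wrist','wrist4')
print(rim(['side4','top4'],[.441,.09]),observe()['position'])
cv2.imwrite('pics/c4.png',np.hstack([cv2.imread('pics/top4.png')[100:400,160:420],cv2.resize(cv2.imread('pics/wrist4.png'),(400,300))]))
E
```

```text
time_s: 6.07
position: [0.4435, 0.0974, 0.2178]
tool_rot: [0.0, 0.707, 0.708, 0.002]
force: [1.4, 0.8, 0.0]
width: 0.0501
gripper_force: 0.0
time_s: 6.98
position: [0.5929, -0.0112, 0.2449]
tool_rot: [0.0, 0.203, 0.979, 0.001]
force: [0.4, 0.1, 0.5]
width: 0.088
gripper_force: 0.0
[('side4', array([0.44184115, 0.08869838]), 408, np.float64(0.07006878473572777), np.float64(0.001982808425665736)), ('top4', array([0.44409995, 0.09038559]), 292, np.float64(0.07204865416253146), np.float64(0.005483195207272328))] [ 0.59287869 -0.0109431   0.24511355]
```

View pics/c4.png

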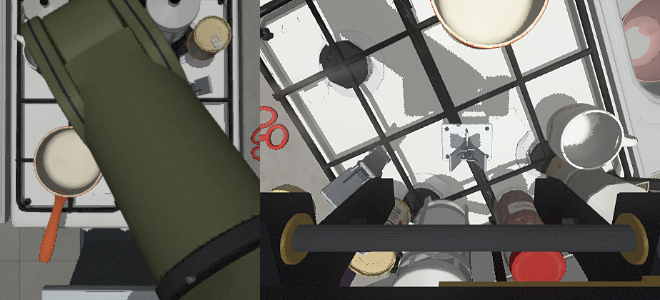

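The pan stands upright on the free burner, about 3 mm from centre by measurement. The wrist view shows the clip at about (465,150) in the composite. I refine the clip's position from the wrist depth.

Run:
```python
from h import *
X,p=cloud('wrist4')
near=np.hypot(X[...,0]-.637,X[...,1]+.023)<.05
for lo,hi in((.003,.01),(.06,.08),(.08,.091),(.091,.105)):
    k=X[near&(X[...,2]>lo)&(X[...,2]<hi)]
    if len(k)>5: print(lo,len(k),k.mean(0),cv2.minAreaRect((k[:,:2]*1000).astype(np.float32)))
print(rim(['wrist4'],[.443,.091]))
c=np.load('pics/wrist4.npz'); W=c['world_from_camera']
for u,v in((120,90),):
    r=W[:3,:3]@np.array([(u-c['cx'])/c['fx'],-(v-c['cy'])/c['fy'],-1]); print('pan burner cap',W[:3,3]-r*W[2,3]/r[2])
cv2.imwrite('pics/w4c.png',cv2.resize(cv2.imread('pics/wrist4.png')[140:270,220:360],None,fx=4,fy=4))
```

```text
0.003 2524 [ 0.62533664 -0.02142155  0.00523614] ((631.9932250976562, -24.495925903320312), (83.83992004394531, 63.7757568359375), 67.1347427368164)
0.06 478 [ 0.63414418 -0.02498321  0.0677329 ] ((634.3839721679688, -26.37366485595703), (36.412757873535156, 23.823942184448242), 66.42069244384766)
0.08 215 [ 0.63355995 -0.02505481  0.08531051] ((634.4946899414062, -26.009428024291992), (42.04113006591797, 23.64516830444336), 66.64916229248047)
0.091 286 [ 0.63446319 -0.02544812  0.09596473] ((634.6511840820312, -25.801054000854492), (48.64159393310547, 24.109407424926758), 67.19151306152344)
[('wrist4', array([0.44622919, 0.08440439]), 546, np.float64(0.07119581820975185), np.float64(0.0007779366628405802))]
pan burner cap [ 0.44386217 -0.14687735  0.        ]
```

Run:
```python
from h import *
for fn,c0 in(('top0',(.4425,.0935)),('side0',(.4425,.0935)),('wrist4',(.444,-.15)),):
    X,p=cloud(fn)
    m=(p.max(2)<75)&(np.hypot(X[...,0]-c0[0],X[...,1]-c0[1])<.06)
    m=cv2.morphologyEx(m.astype(np.uint8),cv2.MORPH_OPEN,np.ones((9,9)) if fn!='side0' else np.ones((7,7)))
    k=X[m>0]; print(fn,m.sum(),np.nanmedian(k,0),(np.nanmin(k,0)+np.nanmax(k,0))/2,np.nanmax(k,0)-np.nanmin(k,0))
# rim by outer edge: fit free radius, top0/top4/wrist4 with orange hue, tighter
for fn,c0 in(('top0',(.4296,-.1677)),('top4',(.444,.0895)),('wrist4',(.446,.0845)),('side4',(.444,.09)),('side0',(.4296,-.1677))):
    X,p=cloud(fn)
    m=(np.abs(X[...,2]-.0715)<.003)&(np.abs(np.hypot(X[...,0]-c0[0],X[...,1]-c0[1])-.07)<.012); Q=X[m]
    # azimuth-binned fit so uneven sampling does not bias
    a=np.arctan2(Q[:,1]-c0[1],Q[:,0]-c0[0]); b=np.round(a/.15).astype(int); B=np.array([np.median(Q[b==i],0) for i in np.unique(b)])
    f=least_squares(lambda q:np.hypot(B[:,0]-q[0],B[:,1]-q[1])-q[2],[*c0,.07],loss='soft_l1',f_scale=.002); print(fn,f.x,len(B),np.abs(f.fun).mean())
```

```text
top0 1127 [ 0.44209962  0.09544549 -0.01104119] [ 0.44338797  0.09595159 -0.01434392] [0.08347459 0.08749253 0.03732925]
  return np.nanmean(a, axis, out=out, keepdims=keepdims)
Traceback (most recent call last):
ValueError: zero-size array to reduction operation fmin which has no identity
```

Run:
```python
from h import *
for fn,c0,th in(('side0',(.4425,.0935),110),('wrist4',(.444,-.15),75),('wrist4',(.444,-.15),110)):
    X,p=cloud(fn)
    m=(p.max(2)<th)&(np.hypot(X[...,0]-c0[0],X[...,1]-c0[1])<.06)
    m=cv2.morphologyEx(m.astype(np.uint8),cv2.MORPH_OPEN,np.ones((7,7)))
    k=X[m>0]; print(fn,m.sum())
    if len(k): print(np.nanmedian(k,0),(np.nanmin(k,0)+np.nanmax(k,0))/2,np.nanmax(k,0)-np.nanmin(k,0))
for fn,c0 in(('top0',(.4296,-.1677)),('top4',(.444,.0895)),('wrist4',(.446,.0845)),('side4',(.444,.09)),('side0',(.4296,-.1677))):
    X,p=cloud(fn)
    m=(np.abs(X[...,2]-.0715)<.003)&(np.abs(np.hypot(X[...,0]-c0[0],X[...,1]-c0[1])-.07)<.012); Q=X[m]
    a=np.arctan2(Q[:,1]-c0[1],Q[:,0]-c0[0]); b=np.round(a/.15).astype(int); B=np.array([np.median(Q[b==i],0) for i in np.unique(b)])
    f=least_squares(lambda q:np.hypot(B[:,0]-q[0],B[:,1]-q[1])-q[2],[*c0,.07],loss='soft_l1',f_scale=.002); print(fn,f.x,len(B),np.abs(f.fun).mean())
```

```text
side0 988
[ 0.43358131  0.1033285  -0.01307259] [ 0.43689657  0.10607776 -0.01410613] [0.08875861 0.09312731 0.03139718]
wrist4 2713
[ 0.43711114 -0.14853813 -0.01187034] [ 0.44378397 -0.13920538 -0.0147464 ] [0.07863241 0.09626193 0.03171366]
wrist4 3715
[ 0.44158374 -0.15024731 -0.01187034] [ 0.44041901 -0.15005432 -0.01909899] [0.08536231 0.1185788  0.04149008]
top0 [ 0.43075432 -0.16809943  0.07186968] 43 0.0004345708644712595
top4 [0.4470006  0.08824392 0.07168803] 32 0.0004109372810130016
wrist4 [0.44560554 0.08474977 0.07159987] 18 6.150740526778537e-05
side4 [0.4422043  0.08794829 0.07203211] 43 0.00041962897246115524
side0 [ 0.42563159 -0.16838508  0.07205727] 43 0.0005699472704385216
```

By the top camera the pan is at (0.447, 0.088) and the burner at (0.442, 0.095), so it is about 8 mm off. I go back in and nudge it before taking the clip.

```bash
python3 -m jog '[0.43,-0.12,0.08,0,-0.04, 0.43,-0.24,0.16,0,-0.08, 0.43,-0.36,0.24,0,-0.12, 0.43,-0.48,0.31,0,-0.16, 0.43,-0.52,0.33,0,-0.2, 0.43,-0.52,0.33,0,-0.24, 0.43,-0.52,0.33,0,-0.28, 0.43,-0.52,0.33,0,-0.32, 0.43,-0.52,0.33,0,-0.36, 0.43,-0.52,0.33,0,-0.369, 0.43,-0.52,0.33,0,-0.369]'
python3 -m jog '[0.43,0,0,-0.12,0, 0.43,0,0,-0.24,0, 0.43,0,0,-0.36,0, 0.43,0,0,-0.48,0, 0.43,0,0,-0.58,0, 0.43,0,0,-0.66,0, 0.43,0,0,-0.7,0, 0.43,0,0,-0.7,0, 0.43,0,0.04,-0.7,0, 0.43,0,0.08,-0.7,0, 0.43,0,0.12,-0.7,0, 0.43,0,0.14,-0.7,0]'
```

```text
time_s: 8.05
position: [0.437, 0.0886, 0.2455]
tool_rot: [0.0, 0.707, 0.707, 0.0]
force: [-0.5, -0.0, 1.2]
width: 0.0504
gripper_force: 0.0
time_s: 9.05
position: [0.4374, 0.1329, 0.0362]
tool_rot: [0.0, 0.706, 0.708, 0.001]
force: [1.1, -3.4, -0.4]
width: 0.0503
gripper_force: 2.0
```

```bash
python3 -m jog '[0.43,0,0.01,0,0, 0.43,0,0.02,0,0, 0.43,0,0.03,0,0, 0.43,0,0.033,0,0, 0.43,0,0.033,0,0, 0.43,0,0,0,0, 0.43,0,-0.05,0,0, 0.43,0,-0.12,0.02,0, 0.43,0,-0.14,0.12,0, 0.43,0,-0.14,0.25,0, 0.43,0,-0.14,0.38,0, 0.43,0,-0.14,0.5,0]'
python3 -m jog '[0,0.03,-0.03,0.12,0.04, 0,0.16,-0.13,0.2,0.08, 0,0.28,-0.2,0.2,0.12, 0,0.4,-0.28,0.2,0.16, 0,0.5,-0.36,0.2,0.2, 0,0.52,-0.36,0.2,0.24, 0,0.52,-0.36,0.2,0.28, 0,0.52,-0.36,0.2,0.32, 0,0.52,-0.36,0.2,0.36, 0,0.52,-0.36,0.2,0.372, 0,0.52,-0.36,0.2,0.372]'
cat >> h.py <<'E'
def rim2(fn,c0):
    X,p=cloud(fn)
    m=(np.abs(X[...,2]-.0715)<.003)&(np.abs(np.hypot(X[...,0]-c0[0],X[...,1]-c0[1])-.07)<.012); Q=X[m]
    a=np.arctan2(Q[:,1]-c0[1],Q[:,0]-c0[0]); b=np.round(a/.15).astype(int); B=np.array([np.median(Q[b==i],0) for i in np.unique(b)])
    f=least_squares(lambda q:np.hypot(B[:,0]-q[0],B[:,1]-q[1])-q[2],[*c0,.07],loss='soft_l1',f_scale=.002); return fn,f.x,len(B),np.abs(f.fun).mean()
E
python3 - <<'E'
from h import *
for n in('side','top','wrist'): grab(n,n+'5'); print(rim2(n+'5',(.443,.093)))
X,p=cloud('wrist5')
near=np.hypot(X[...,0]-.637,X[...,1]+.023)<.05
for lo,hi in((.08,.091),(.091,.105)):
    k=X[near&(X[...,2]>lo)&(X[...,2]<hi)]
    if len(k)>5: print(lo,len(k),k.mean(0),cv2.minAreaRect((k[:,:2]*1000).astype(np.float32)))
print(observe()['position'])
E
```

```text
time_s: 10.05
position: [0.4365, 0.0883, 0.1871]
tool_rot: [-0.0, 0.707, 0.708, 0.001]
force: [2.3, -0.2, -0.2]
width: 0.0503
gripper_force: 0.0
time_s: 10.97
position: [0.5927, -0.0199, 0.2447]
tool_rot: [-0.0, 0.199, 0.98, 0.001]
force: [1.3, 0.9, -0.5]
width: 0.088
gripper_force: 0.0
('side5', array([0.43783481, 0.09043132, 0.07194523]), 43, np.float64(0.0005350425764683276))
('top5', array([0.44286158, 0.09048288, 0.07183686]), 43, np.float64(0.00041411610472830894))
('wrist5', array([0.44085715, 0.08714995, 0.07179136]), 17, np.float64(9.945975134792696e-05))
0.08 208 [ 0.63408027 -0.02391767  0.08540901] ((634.7398681640625, -25.291259765625), (43.68573760986328, 23.849679946899414), 67.17424774169922)
0.091 295 [ 0.63445901 -0.02476298  0.09603422] ((634.8475952148438, -25.504179000854492), (49.004878997802734, 23.859468460083008), 66.47921752929688)
[ 0.59270616 -0.01978544  0.24501945]
```

The pan is within about 4 mm of the burner centre. Now the clip.

```bash
python3 -m jog '[0,0.07,-0.006,0,0, 0,0.143,-0.013,0,0, 0,0.143,-0.013,-0.1,0, 0,0.143,-0.013,-0.2,0, 0,0.143,-0.013,-0.3,0, 0,0.143,-0.013,-0.4,0, 0,0.143,-0.013,-0.48,0, 0,0.143,-0.013,-0.54,0, 0,0.143,-0.013,-0.587,0, 0,0.143,-0.013,-0.587,0]' 25
python3 -m jog '[0.3,0,0,0,0, 0.5,0,0,0,0, 0.7,0,0,0,0, 0.8,0,0,0,0, 0.9,0,0,0,0, 1,0,0,0,0, 1,0,0,0,0, 1,0,0,0,0, 1,0,0,0,0, 1,0,0,0,0]' 25
```

```text
time_s: 11.95
position: [0.6338, -0.024, 0.0662]
tool_rot: [-0.002, 0.199, 0.98, -0.001]
force: [-0.8, -0.4, 0.4]
width: 0.0882
gripper_force: 0.0
time_s: 12.78
position: [0.6377, -0.0235, 0.0719]
tool_rot: [0.002, 0.199, 0.98, 0.0]
force: [-1.1, -1.9, 14.6]
width: 0.0236
gripper_force: 14.6
```

```bash
python3 -m jog '[1,0,0,0,0, 1,0,0,0,0, 1,0,0,0.01,0, 1,0,0,0.03,0, 1,0,0,0.07,0, 1,0,0,0.12,0, 1,0,0,0.18,0, 1,0,0,0.25,0, 1,0,0,0.32,0, 1,0,0,0.38,0, 1,0,0,0.4,0, 1,0,0,0.4,0]' 30
python3 - <<'E'
from h import *
for n in('side','top','wrist'): grab(n,n+'6')
s=cv2.imread('pics/side6.png')[120:280,170:330]
cv2.imwrite('pics/c6.png',np.hstack([cv2.resize(s,(400,400),interpolation=cv2.INTER_CUBIC),cv2.resize(cv2.imread('pics/wrist6.png'),(400,400))]))
print(observe()['force'],observe()['gripper_force'])
E
```

```text
time_s: 13.78
position: [0.6367, -0.0232, 0.1911]
tool_rot: [0.002, 0.199, 0.98, 0.001]
force: [0.1, -0.7, -1.2]
width: 0.0229
gripper_force: 29.6
[-0.39896036 -0.18607216 -1.17538057] 29.630788788199425
```

View pics/c6.png

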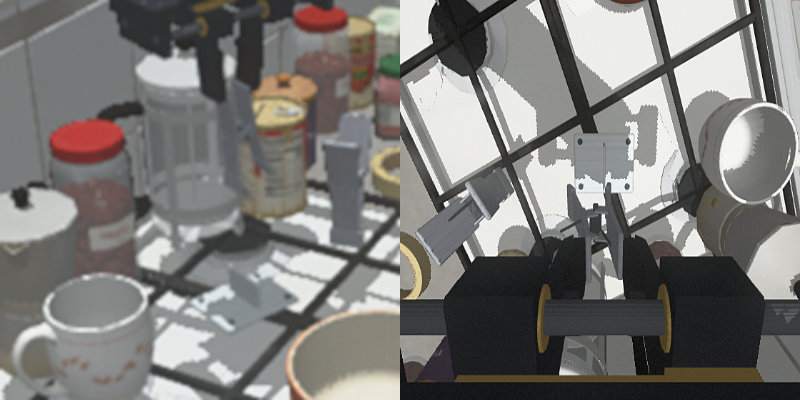

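The clip is off its rest and held fully open at 22.9 mm, which is its stop, with the jaws down. I measure the jaw ends relative to the TCP.

Run:
```python
from h import *
t=observe()['position']; th=np.radians(67); yv=np.array([np.cos(th),np.sin(th)]); xv=np.array([np.sin(th),-np.cos(th)])
for fn in('side6','wrist6'):
    X,p=cloud(fn); m=(np.hypot(X[...,0]-t[0],X[...,1]-t[1])<.045)&(X[...,2]>.08)&(X[...,2]<.2)
    k=X[m]; r=k[:,:2]-t[:2]; L=np.c_[r@xv,r@yv,k[:,2]-t[2]]
    print(fn,len(L),'minz',np.percentile(L[:,2],[0,1,3]))
    for z in np.arange(-.08,.0,.01):
        s=L[(L[:,2]>=z)&(L[:,2]<z+.01)]
        if len(s): print(round(z,3),len(s),'x',s[:,0].min().round(4),s[:,0].max().round(4),'y',np.percentile(s[:,1],[0,25,50,75,100]).round(4))
for n in('top6','wrist6'): print(rim2(n,(.443,.091)))
```

```text
side6 377 minz [-0.0626623  -0.06123557 -0.0591358 ]
-0.07 10 x -0.0155 0.0079 y [0.0051 0.0059 0.0063 0.0068 0.0074]
-0.06 47 x -0.0147 0.0083 y [-0.0338 -0.0286  0.004   0.0053  0.0079]
-0.05 43 x -0.0127 0.0071 y [-0.0275 -0.0254  0.0016  0.0043  0.0076]
-0.04 41 x -0.0142 0.0098 y [-0.0254 -0.0229  0.0029  0.0044  0.0061]
-0.03 40 x -0.0132 0.0065 y [-0.025  -0.0196  0.0035  0.005   0.0062]
-0.02 55 x -0.0134 0.0088 y [-0.0187 -0.0109  0.0035  0.0051  0.0074]
-0.01 68 x -0.0143 0.0096 y [-0.0163 -0.0133 -0.0056  0.0059  0.0078]
wrist6 2416 minz [-0.06586277 -0.06108915 -0.0571882 ]
-0.07 26 x -0.0128 -0.0001 y [0.0016 0.0043 0.005  0.0051 0.0052]
-0.06 258 x -0.0128 0.0106 y [-0.036  -0.0342 -0.0326 -0.0004  0.0043]
-0.05 204 x -0.0127 0.011 y [-0.032  -0.0305 -0.0293 -0.0276  0.0033]
-0.04 136 x -0.0106 0.0083 y [-0.028  -0.0266 -0.0255  0.0007  0.0032]
-0.03 142 x -0.0105 0.0084 y [-0.0252 -0.0239 -0.0229 -0.0208  0.004 ]
-0.02 760 x -0.0125 0.0118 y [-0.0224 -0.0114 -0.008  -0.0049  0.005 ]
-0.01 482 x -0.0122 0.0106 y [-0.0251 -0.0143 -0.0032  0.0016  0.0056]
('top6', array([
[... 394 characters left out ...]
ion(
        fun_wrapped,
    ...<6 lines>...
        workers=workers
    )
    self._update_fun()
    ~~~~~~~~~~~~~~~~^^
    self.f = self.fun_wrapped(xp_copy(self.x))
             ~~~~~~~~~~~~~~~~^^^^^^^^^^^^^^^^^
    return np.atleast_1d(self.fun(x))
                         ~~~~~~~~^^^
    return self.f(x, *self.args, **self.kwargs)
           ~~~~~~^^^^^^^^^^^^^^^^^^^^^^^^^^^^^^
  File "h.py", line 24, in <lambda>
    f=least_squares(lambda q:np.hypot(B[:,0]-q[0],B[:,1]-q[1])-q[2],[*c0,.07],loss='soft_l1',f_scale=.002); return fn,f.x,len(B),np.abs(f.fun).mean()
                                      ~^^^^^
IndexError: too many indices for array: array is 1-dimensional, but 2 were indexed
```

The clip hangs slightly tilted in the pads, about 0.13 rad. Its jaw midpoint is about 11.5 mm to the clip's -y side of the TCP, and the jaw ends are 59–63 mm below it. I hover over the rim at the 67° azimuth and check relative positions there.

```bash
python3 -m jog '[1,-0.03,0.04,0,0, 1,-0.1,0.12,0,0, 1,-0.18,0.21,0,0, 1,-0.27,0.31,0,0, 1,-0.36,0.42,0,0, 1,-0.44,0.52,0,0, 1,-0.5,0.585,0,0, 1,-0.53,0.62,0,0, 1,-0.539,0.63,0,0, 1,-0.539,0.63,-0.05,0, 1,-0.539,0.63,-0.1,0, 1,-0.539,0.63,-0.1,0]' 30
cat > jaws.py <<'E'
from h import *
import sys
tag=sys.argv[1]
t=observe()['position']; th=np.radians(67); yv=np.array([np.cos(th),np.sin(th)]); xv=np.array([np.sin(th),-np.cos(th)])
for n in('side','wrist','top'):
    fn=n+tag; grab(n,fn); X,p=cloud(fn)
    try: r=rim2(fn,(.443,.0905)); print(r); 
    except Exception: print(fn,'no rim'); r=(0,np.array([.443,.0905]))
    hsv=cv2.cvtColor(p,cv2.COLOR_RGB2HSV)
    m=(np.hypot(X[...,0]-t[0],X[...,1]-t[1])<.05)&(X[...,2]>t[2]-.07)&(X[...,2]<t[2]-.01)&(hsv[...,1]<60); k=X[m]
    d=k[:,:2]-r[1][:2]; L=np.c_[d@xv,d@yv,k[:,2]]
    for z in np.arange(-.07,-.02,.01):
        s=L[(L[:,2]>=t[2]+z)&(L[:,2]<t[2]+z+.01)]
        for nm,q in(('in',s[s[:,1]<.068]),('out',s[s[:,1]>=.068])):
            if len(q)>3: print(n,nm,round(t[2]+z,3),len(q),'x',q[:,0].min().round(4),q[:,0].max().round(4),'radial',np.percentile(q[:,1],[5,50,95]).round(4),'minz',q[:,2].min().round(4))
o=observe(); print(o['position'],o['width'],o['gripper_force'])
E
python3 jaws.py 7
```

```text
time_s: 14.93
position: [0.473, 0.1631, 0.1563]
tool_rot: [-0.002, 0.2, 0.98, -0.002]
force: [-0.1, -0.6, -0.6]
width: 0.0228
gripper_force: 29.6
('side7', array([0.4383269 , 0.09043899, 0.07223226]), 35, np.float64(0.0004955554029678547))
side out 0.086 29 x -0.0125 0.009 radial [0.0829 0.0848 0.0862] minz 0.089
side in 0.096 22 x -0.0124 0.0081 radial [0.048  0.0505 0.053 ] minz 0.097
side out 0.096 42 x -0.0124 0.0111 radial [0.0822 0.0838 0.085 ] minz 0.0967
side in 0.106 28 x -0.013 0.0103 radial [0.0519 0.054  0.0558] minz 0.1063
side out 0.106 34 x -0.0096 0.0081 radial [0.0823 0.0837 0.0848] minz 0.1065
side in 0.116 23 x -0.0099 0.0075 radial [0.0544 0.0571 0.0586] minz 0.1166
side out 0.116 30 x -0.0093 0.0117 radial [0.0825 0.0839 0.0852] minz 0.1171
side in 0.126 17 x -0.0094 0.0089 radial [0.0575 0.0595 0.0619] minz 0.1264
side out 0.126 37 x -0.0107 0.01 radial [0.0823 0.0844 0.0852] minz 0.1265
('wrist7', array([0.43990826, 0.08832678, 0.07139708]), 33, np.float64(0.0003379528538417443))
wrist out 0.086 24 x -0.0115 -0.0004 radial [0.0838 0.0871 0.0872] minz 0.092
wris
[... 303 characters left out ...]
5
wrist in 0.116 101 x -0.0094 0.0096 radial [0.0541 0.0557 0.0578] minz 0.1163
wrist out 0.116 35 x -0.0092 0.0078 radial [0.0829 0.0835 0.0853] minz 0.1164
wrist in 0.126 104 x -0.0095 0.0099 radial [0.0571 0.0587 0.0607] minz 0.1266
wrist out 0.126 39 x -0.0093 0.0097 radial [0.0829 0.084  0.0857] minz 0.1264
('top7', array([0.442906  , 0.09029597, 0.0717463 ]), 39, np.float64(0.0004244403671721295))
top in 0.096 6 x 0.003 0.0097 radial [0.0479 0.0484 0.0508] minz 0.1025
top in 0.106 14 x 0.0042 0.0116 radial [0.0499 0.0525 0.0547] minz 0.1063
top in 0.116 7 x 0.0054 0.0095 radial [0.0549 0.0563 0.0581] minz 0.1166
[0.47438726 0.16486044 0.15892368] 0.022745502430207155 29.629785669967532
```

The relative check in all three views shows the jaws straddling the wall, with the midpoint about 3 mm too far inward. The inner jaw end is at z≈0.097. I shift out 3 mm and lower 40 mm slowly.

```bash
python3 -m jog '[1,0.004,0.009,0,0, 1,0.004,0.009,-0.01,0, 1,0.004,0.009,-0.03,0, 1,0.004,0.009,-0.05,0, 1,0.004,0.009,-0.07,0, 1,0.004,0.009,-0.09,0, 1,0.004,0.009,-0.11,0, 1,0.004,0.009,-0.125,0, 1,0.004,0.009,-0.133,0, 1,0.004,0.009,-0.133,0, 1,0.004,0.009,-0.133,0, 1,0.004,0.009,-0.133,0]' 30
python3 jaws.py 8
python3 - <<'E'
from h import *
s=cv2.imread('pics/side8.png')[150:350,150:390]; w=cv2.imread('pics/wrist8.png')
cv2.imwrite('pics/c8.png',np.hstack([cv2.resize(s,(400,334),interpolation=cv2.INTER_CUBIC),cv2.resize(w,(400,334))]))
E
```

```text
time_s: 16.08
position: [0.4753, 0.1683, 0.1193]
tool_rot: [0.0, 0.199, 0.98, 0.0]
force: [0.4, 0.2, -1.2]
width: 0.0227
gripper_force: 29.6
('side8', array([0.4376466 , 0.0901172 , 0.07166355]), 38, np.float64(0.0006335507938595018))
side out 0.049 27 x -0.011 0.0125 radial [0.0895 0.0914 0.0934] minz 0.0533
side in 0.059 17 x -0.0122 0.0102 radial [0.0542 0.0573 0.0595] minz 0.06
side out 0.059 41 x -0.0117 0.0123 radial [0.0886 0.0905 0.0913] minz 0.0594
side in 0.069 43 x -0.0376 0.0191 radial [0.0592 0.0609 0.0664] minz 0.0694
side out 0.069 47 x -0.0236 0.0129 radial [0.069  0.0897 0.0915] minz 0.0694
side in 0.079 18 x -0.0092 0.0088 radial [0.0623 0.0631 0.0651] minz 0.08
side out 0.079 31 x -0.0097 0.0114 radial [0.0895 0.0906 0.0913] minz 0.0795
side in 0.089 13 x -0.0099 0.0006 radial [0.0635 0.0661 0.0673] minz 0.0897
side out 0.089 33 x -0.0109 0.012 radial [0.0752 0.0906 0.0917] minz 0.0895
('wrist8', array([0.44049943, 0.0884698 , 0.07173494]), 29, np.float64(0.00020116411865952124))
wrist out 0.049 32 x -0.0119 -0.0009 radial [0.089  0.0913 0.0921] minz 0.0535
wrist i
[... 525 characters left out ...]
 0.0894
wrist out 0.089 35 x -0.0097 0.0085 radial [0.0876 0.0888 0.0905] minz 0.0897
('top8', array([0.44295001, 0.09025585, 0.07178741]), 39, np.float64(0.0005800735721272182))
top in 0.049 26 x -0.0416 0.0384 radial [0.0573 0.0621 0.0673] minz 0.0495
top out 0.049 5 x 0.0058 0.0132 radial [0.0681 0.0687 0.0691] minz 0.0503
top in 0.059 36 x -0.0409 0.0386 radial [0.0526 0.0608 0.0671] minz 0.0595
top in 0.069 41 x -0.0426 0.0427 radial [0.0563 0.0618 0.0676] minz 0.0705
top out 0.069 11 x -0.0173 0.0233 radial [0.0682 0.0689 0.0706] minz 0.0696
top in 0.079 4 x 0.0072 0.0092 radial [0.0597 0.0605 0.0612] minz 0.0802
[0.47536949 0.16825482 0.11938572] 0.022850095940912012 29.63069222867489
```

View pics/c8.png

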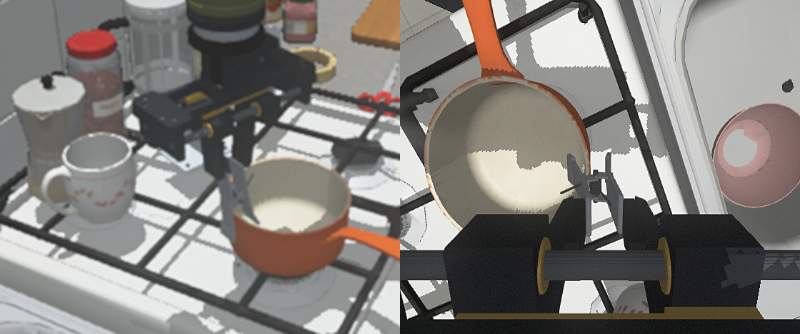

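Side view: the outer jaw is at about (228,225) outside the wall and the inner jaw at about (245,205) inside. The wrist view shows the rim passing between them. I trim 2 mm inward and 5 mm lower for margin, then check.

```bash
python3 -m jog '[1,-0.003,-0.006,0,0, 1,-0.003,-0.006,-0.009,0, 1,-0.003,-0.006,-0.017,0, 1,-0.003,-0.006,-0.017,0, 1,-0.003,-0.006,-0.017,0, 1,-0.003,-0.006,-0.017,0]' 30
python3 jaws.py 9 | grep -v top
python3 - <<'E'
from h import *
print(rim2('top9',(.443,.0905)),observe()['joint_vel'].round(3))
E
```

```text
time_s: 16.73
position: [0.4742, 0.1664, 0.114]
tool_rot: [-0.0, 0.199, 0.98, 0.0]
force: [1.0, -0.3, -0.7]
width: 0.0226
gripper_force: 29.6
('side9', array([0.4376117 , 0.09052833, 0.07174934]), 35, np.float64(0.0004901928003770639))
side out 0.044 26 x -0.0111 0.0125 radial [0.0882 0.0888 0.0909] minz 0.0463
side in 0.054 18 x -0.0123 0.0094 radial [0.0519 0.0556 0.0571] minz 0.0541
side out 0.054 40 x -0.0127 0.0112 radial [0.0859 0.0876 0.09  ] minz 0.0541
side in 0.064 41 x -0.0385 0.0098 radial [0.0551 0.0588 0.0659] minz 0.0642
side out 0.064 45 x -0.0148 0.0117 radial [0.0692 0.0867 0.0888] minz 0.064
side in 0.074 19 x -0.0092 0.0076 radial [0.0589 0.0611 0.0624] minz 0.0746
side out 0.074 29 x -0.0093 0.011 radial [0.0863 0.088  0.0892] minz 0.0742
side in 0.084 15 x -0.0108 0.0098 radial [0.0619 0.0634 0.065 ] minz 0.084
side out 0.084 36 x -0.0093 0.0098 radial [0.085  0.0883 0.0893] minz 0.0842
('wrist9', array([0.44020169, 0.0884165 , 0.07152126]), 29, np.float64(0.0001979961310653397))
wrist out 0.044 28 x -0.0118 -0.0016 radial [0.0869 0.0897 0.0901] minz 0.0481
wrist in 0.054 185 x -0.0122 0.0115 radial [0.0493 0.0516 0.0539] minz 0.0545
wrist out 0.054 81 x -0.0121 0.011 radial [0.0846 0.0865 0.0893] minz 0.0541
wrist in 0.064 286 x -0.0409 0.0118 radial [0.0539 0.0573 0.0667] minz 0.064
wrist out 0.064 172 x -0.019 0.0128 radial [0.0685 0.0703 0.0871] minz 0.0644
wrist in 0.074 96 x -0.0099 0.0089 radial [0.0574 0.0588 0.0605] minz 0.0742
wrist out 0.074 37 x -0.0098 0.0081 radial [0.0857 0.0858 0.0881] minz 0.0741
wrist in 0.084 107 x -0.01 0.0094 radial [0.0603 0.0617 0.0636] minz 0.0841
wrist out 0.084 39 x -0.0099 0.009 radial [0.0855 0.0868 0.0886] minz 0.0841
[0.47436314 0.16643022 0.11408667] 0.02284723845941038 29.63066875934601
('top9', array([0.44330477, 0.08995962, 0.07157186]), 37, np.float64(0.0006731206014420567)) [ 0.001  0.001 -0.001  0.001 -0.002 -0.001 -0.002]
```

Both jaws reach more than 15 mm below the rim with several millimetres of clearance, the pan is unmoved, and the grip is steady at the stop.

```bash
python3 -c "from plant import hand_in; print(hand_in())"
```

```text
the job is handed in; nothing more can be done
None
```

The job is handed in: the pan stands about 4–5 mm off the free burner's centre, and the clip is held fully open, tilted about 0.13 rad, with one jaw inside and one outside the rim, each over 15 mm deep and clear of the wall by measurement.

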